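Lay out the stacked drive parts on their pads

TASK

The parts of a drive unit have come back from cleaning in two piles; lay them out for reassembly. Take the piles apart and set each of the five parts gently, upright and centred on the white pad that shows its picture, the rectangular and the square part turned to match their pictures. Do not drop a part or tip it over, and let go of everything at the end.

Things in the scene. Friction and masses are not known exactly. Their poses are not given: they have to be found in the camera images.
- motor_plate: Motor plate: bare aluminium rectangular block 104 x 56 x 22 mm (x, y, z) with a dark centre bore and four dark corner holes (painted, no real holes). Origin: centre of its underside, z up. x along its 104 mm length. It starts in one of the two piles, as the lowest part of one.
- flange: Flange: bright steel round disc, 62 mm diameter, 22 mm high, a ring of eight small dark holes and a dark centre bore. Origin: centre of its underside, z up.  It starts in one of the two piles, as the lowest part of the other one.
- gear: Gear: dark steel toothed wheel, 46 mm diameter over the teeth (solid for a gripper at that diameter), 20 mm high. Origin: centre of its underside, z up.  It starts in one of the two piles, lying on the motor plate or on the flange.
- block: Bearing block: bare aluminium square block 42 x 42 x 20 mm with a dark centre bore. Origin: centre of its underside, z up. x and y square to its sides. It starts in one of the two piles, lying on whichever lowest part the gear is not on.
- collar: Collar: small bright steel round cylinder, 30 mm diameter, 24 mm high, with a dark bore (painted on, it is solid). Origin: centre of its underside, z up.  It starts in one of the two piles, lying on top of the gear or of the bearing block. (The piles stand on two fixed red plastic slabs, 125 x 80 x 6 mm.)
- plate_pad: Place of the motor plate: rectangular pad 128 x 80 mm. Fixed to the bench, 4 mm thick white pad with a flat dark picture of the part, true size, at its centre. Origin: centre of the underside, so the part rests 4 mm above it; z up. x along its 128 mm length, as the plate must lie (either way round).
- flange_pad: Place of the flange: the largest round pad, 86 mm diameter. Fixed to the bench, 4 mm thick white pad with a flat dark picture of the part, true size, at its centre. Origin: centre of the underside, so the part rests 4 mm above it; z up. 
- gear_pad: Place of the gear: round pad 70 mm diameter whose dark picture is toothed. Fixed to the bench, 4 mm thick white pad with a flat dark picture of the part, true size, at its centre. Origin: centre of the underside, so the part rests 4 mm above it; z up. 
- block_pad: Place of the bearing block: square pad 66 x 66 mm. Fixed to the bench, 4 mm thick white pad with a flat dark picture of the part, true size, at its centre. Origin: centre of the underside, so the part rests 4 mm above it; z up. x and y square to its sides.
- collar_pad: Place of the collar: the smallest round pad, 54 mm diameter. Fixed to the bench, 4 mm thick white pad with a flat dark picture of the part, true size, at its centre. Origin: centre of the underside, so the part rests 4 mm above it; z up. 
Things that resemble listed ones, but are neither listed nor needed, are in the scene too. What is shaped like the flange but green or purple is not meant. What is shaped like the collar but orange is not meant.

How it is judged (in metres and radians):
At the end, for the whole second after the job is handed in: Each part rests on its own pad: centres within 12 mm horizontally, origin 1 to 8 mm above that of the pad, upright within 0.1 rad, at rest (0.02 m/s, 0.2 rad/s); motor plate within 0.2 rad of its pad's long direction, block square to its pad within 0.2 rad (horizontal distance between motor_plate and plate_pad below 0.012 m and z of motor_plate in the frame of plate_pad between 0.001 and 0.008 m and angle between each of motor_plate, flange, gear, block, collar's own z axis and vertical below 0.1 rad and linear speed of each of motor_plate, flange, gear, block, collar below 0.02 m/s and angular speed of each of motor_plate, flange, gear, block, collar below 0.2 rad/s and horizontal distance between flange and flange_pad below 0.012 m and z of flange in the frame of flange_pad between 0.001 and 0.008 m and horizontal distance between gear and gear_pad below 0.012 m and z of gear in the frame of gear_pad between 0.001 and 0.008 m and horizontal distance between block and block_pad below 0.012 m and z of block in the frame of block_pad between 0.001 and 0.008 m and horizontal distance between collar and collar_pad below 0.012 m and z of collar in the frame of collar_pad between 0.001 and 0.008 m and angle between the x axis of motor_plate and the x axis of plate_pad, either way round below 0.2 rad and (angle between the x axis of block and the x axis of block_pad, either way round below 0.2 rad or angle between the x axis of block and the y axis of block_pad, either way round below 0.2 rad)); the robot touches nothing.
It fails at once if a part is tipped over (more than 0.6 rad from upright) (angle between any of motor_plate, flange, gear, block, collar's own z axis and vertical above 0.6 rad).
It fails at once if a part is dropped or thrown onto its pad (faster than 0.4 m/s within 20 mm of its resting height over the pad) ((horizontal distance between motor_plate and plate_pad below 0.05 m and z of motor_plate in the frame of plate_pad below 0.024 m and linear speed of motor_plate above 0.4 m/s) or (horizontal distance between flange and flange_pad below 0.05 m and z of flange in the frame of flange_pad below 0.024 m and linear speed of flange above 0.4 m/s) or (horizontal distance between gear and gear_pad below 0.05 m and z of gear in the frame of gear_pad below 0.024 m and linear speed of gear above 0.4 m/s) or (horizontal distance between block and block_pad below 0.05 m and z of block in the frame of block_pad below 0.024 m and linear speed of block above 0.4 m/s) or (horizontal distance between collar and collar_pad below 0.05 m and z of collar in the frame of collar_pad below 0.024 m and linear speed of collar above 0.4 m/s)).
It also fails if it takes over 115 s, if anything falls off the work surface, if the arm or the gripper's body presses on something with over 40 N, if the wrist force passes 120 N, or if a joint passes its speed limit or range.

ROBOT

A 6-joint arm with a two-finger parallel gripper is mounted at the origin on the work surface. World frame = base frame: x ahead of the robot, y to its left, z up, the work surface at z = 0. Lengths are in mm, angles in rad, forces in N, time in s.
With the tool pointing down it reaches from about 275 to 775 mm from the base axis. Payload 14.6 kg.
Tool frame: the origin (TCP) lies at the very end of the fingers, on their centre line; the grasp point (between the pads) lies 19 mm behind it (r.pinch_z is the distance from the TCP to the grasp point, in mm); z points along the fingers, y is the direction in which the jaws open and shut (so a half turn about z gives the same grasp; the last joint's range is limited). The gripper opens to 85 mm and grips with 20 to 120 N. Pads are 22 mm wide; open, the fingers measure 114 mm over their backs; the gripper's body (76 mm by 85 mm) begins 54 mm behind the grasp point. The pads swing forward as they close: fully open they stand 13 mm farther back than shut.
Start: joints at [-1.32, 0.263, -0.048, 1.259, 0, 1.415], TCP at [207.24, -482.369, 231.278] pointing down, gripper open.
Joint ranges: [-2.65, 2.65], [-0.89, 1.7], [-1.18, 1.37], [-2.13, 2.11], [-1.35, 1.29], [-3.14, 3.14]. Speed limits (rad/s): [1.89, 1.89, 2.57, 2.79, 3.14, 3.14].

INTERFACE

Orientations are given as a unit quaternion [w, x, y, z].
In Python, from plant import r, imaging, job, get_clock, get_joint_pos, get_qvel, get_effort, get_eef_pos, get_ee_rot, get_wrist_force, get_moment, get_grip_width gives the robot as it stands. Calls block until the motion is done:
- r.move_to(position, orientation): joint-space move of the TCP to a pose.
- r.move_l(position, velocity=150, frame=None): straight line of the TCP; frame=None keeps the orientation; velocity is the mean speed in mm/s.
- r.move_j(angles): joint-space move.
- r.set_gripper(opening, squeeze=None): finger opening in mm; squeeze is the grip in N (None keeps the last); returns when the fingers have stopped.
- r.wait(seconds).
- r.solve_ik(position, orientation): joint angles nearest the present ones, or None.
- imaging.grab_frame(name): name is "side" or "top"; returns the picture (400x640x3 uint8, blue, green, red); there is no depth.
- imaging.get_calibration(name): a dict with "fx", "fy", "cx", "cy" (pixels), "k1" (the pictures are not rectified: a ray, as slopes to the right and down, at radius r is drawn at 1 + k1 r^2 times it, then the intrinsics apply), "camera_from_world" (4x4, takes a point from world to camera coordinates). Camera axes: x right, y up, looking along -z (the intrinsics and any distortion apply to the point x, -y, -z); pixel columns grow to the right and rows downward; lengths in mm; the calibration is good to about 2 mm. A picture is of the moment at which its call begins. get_calibration takes no time and is no camera call.
A pose or a line that the arm cannot do raises r.IKError and nothing moves.
- job.finish_job(): hands the job in, once; it reports no verdict.
Readings, each from a call of its own:
- get_clock(): time.
- get_joint_pos(): joint angles.
- get_qvel(): joint speeds.
- get_effort(): joint torques, N m.
- get_eef_pos(): TCP position.
- get_ee_rot(): TCP orientation.
- get_wrist_force(): force on the tool from outside, world axes, zero at the start.
- get_moment(): the same for the moment, N m.
- get_grip_width(): finger opening in mm.
Only numpy, scipy, OpenCV 4.12 (cv2) and the standard library are available. Lean on these libraries where they do the work, as an engineer would, in place of code of your own. Each camera call takes 0.05 s, during which the arm holds its last target.

## Working session

There is one attempt and no reset: what is moved stays moved. The work goes in short steps, each a Python script; the robot and the scene stay as the last script left them, time stands still between calls to the robot, and variables do not carry over. Pictures are saved under pics/ and viewed, and the job is handed in when it is done.

```bash
ls; mkdir -p pics; python3 - <<'E'
from plant import *
import cv2
for n in("top","side"):
    im=imaging.grab_frame(n); cv2.imwrite(f"pics/{n}0.png",im)
    c=imaging.get_calibration(n); print(n,c)
print(get_clock(),r.pinch_z)
E
```

```text
pics
top {'fx': 436.5700950948429, 'fy': 436.5700950948429, 'cx': 314.30591022929195, 'cy': 198.81593794684684, 'k1': 0.00473525301260923, 'camera_from_world': array([[-2.71605130e-02, -9.99588401e-01,  9.23773135e-03,
        -2.44567956e+00],
       [ 9.96006923e-01, -2.62746916e-02,  8.53220328e-02,
        -4.46877945e+02],
       [-8.50441957e-02,  1.15182346e-02,  9.96310602e-01,
        -1.10299324e+03],
       [ 0.00000000e+00,  0.00000000e+00,  0.00000000e+00,
         1.00000000e+00]])}
side {'fx': 466.92296833260434, 'fy': 466.92296833260434, 'cx': 310.4524541826672, 'cy': 197.9547831192931, 'k1': 0.04055405588780472, 'camera_from_world': array([[ 9.63749373e-01, -2.66738395e-01, -6.14615070e-03,
        -4.35636427e+02],
       [ 2.07827540e-01,  7.36055019e-01,  6.44228781e-01,
        -1.22561004e+02],
       [-1.67316646e-01, -6.22152423e-01,  7.64808148e-01,
        -8.82306901e+02],
       [ 0.00000000e+00,  0.00000000e+00,  0.00000000e+00,
         1.00000000e+00]])}
0.1 18.700000000000003
```

View pics/top0.png

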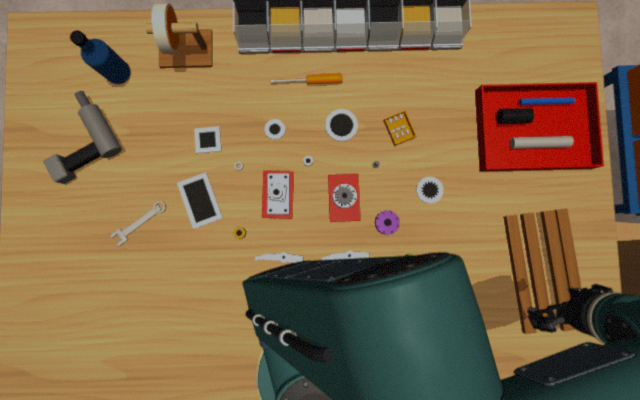

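View pics/side0.png

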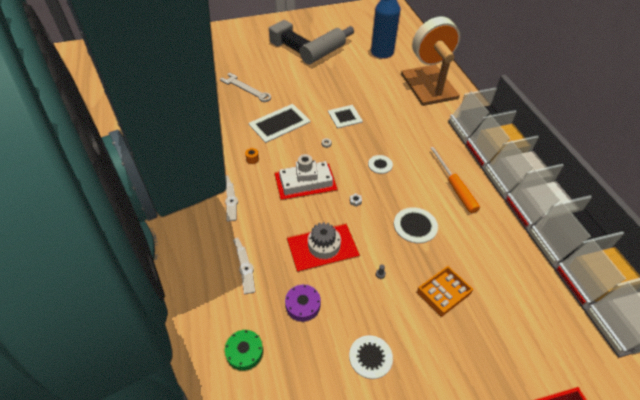

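The top view shows the left pile on its slab (277,194): plate, with the block and collar on it. The right pile (344,197) is the flange with the gear on it. The pads are at: plate (200,200), block (207,139), collar (274,129), flange (342,124), gear (430,190).

Things that could be mistaken for parts:
- Purple disc (387,222) and green disc (408,257)
- Orange collar (239,233)
- Small nuts (239,166) and (308,160)

I'll check with close crops.

```bash
python3 - <<'E'
import cv2,numpy as np
t=cv2.imread("pics/top0.png"); s=cv2.imread("pics/side0.png")
a=cv2.resize(t[160:230,250:370],None,fx=6.5,fy=6.5,interpolation=cv2.INTER_CUBIC)
cv2.imwrite("pics/c_top.png",a)
b=cv2.resize(s[100:280,230:400],None,fx=3.3,fy=3.3,interpolation=cv2.INTER_CUBIC)
cv2.imwrite("pics/c_side.png",b)
b=cv2.resize(t[95:235,170:450],None,fx=2.8,fy=2.8,interpolation=cv2.INTER_CUBIC)
cv2.imwrite("pics/c_top2.png",b)
E
```

```text
(no output)
```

View pics/c_top.png

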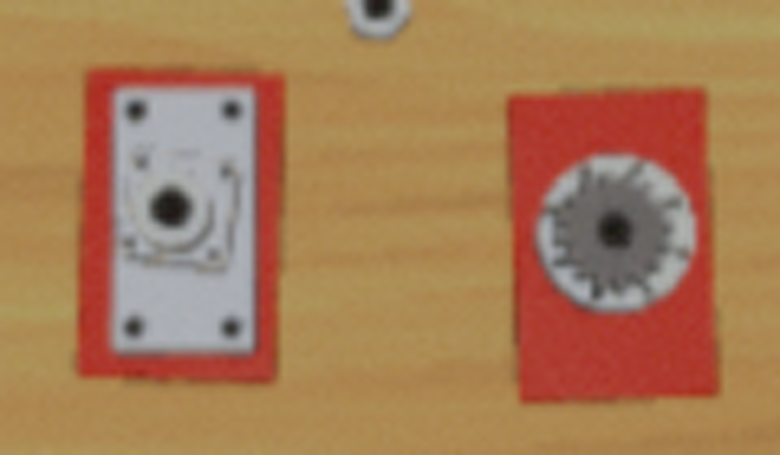

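View pics/c_side.png

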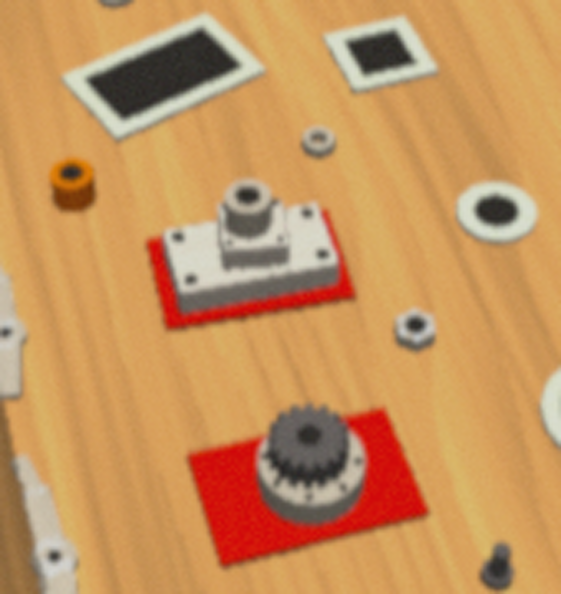

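View pics/c_top2.png

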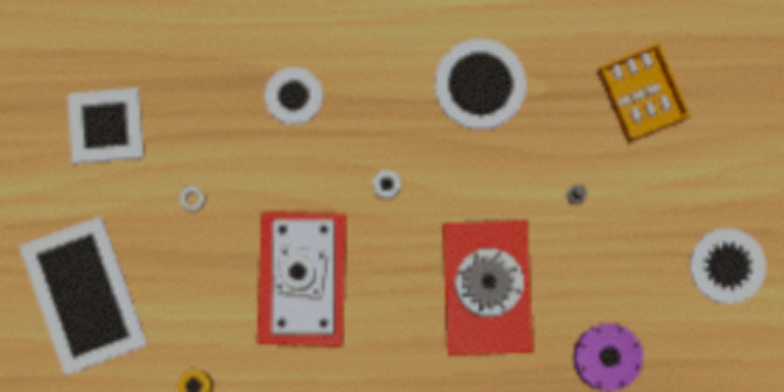

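```bash
cat > v.py <<'E'
import numpy as np, cv2
from plant import *
def ray(n,uv):
    c=imaging.get_calibration(n);M=c["camera_from_world"];R=M[:3,:3];t=M[:3,3]
    K=np.array([[c["fx"],0,c["cx"]],[0,c["fy"],c["cy"]],[0,0,1]])
    p=cv2.undistortPoints(np.array(uv,float).reshape(-1,1,2),K,np.array([c["k1"],0,0,0,0])).reshape(-1,2)
    d=np.c_[p[:,0],-p[:,1],-np.ones(len(p))]@R
    return -R.T@t,d
def onz(n,uv,z):
    o,d=ray(n,uv); return o+d*((z-o[2])/d[:,2])[:,None]
def proj(n,P):
    c=imaging.get_calibration(n);M=c["camera_from_world"];q=M[:3,:3]@np.array(P,float)+M[:3,3]
    x=np.array([q[0],-q[1]])/-q[2]; x=x*(1+c["k1"]*(x@x)); return x*c["fx"]+[c["cx"],c["cy"]]
def grab(n,name):
    im=imaging.grab_frame(n); cv2.imwrite(f"pics/{name}.png",im); return im
def comps(mask,amin=15):
    n,l,s,c=cv2.connectedComponentsWithStats(mask.astype(np.uint8),connectivity=8)
    return [(c[i],s[i],l==i) for i in range(1,n) if s[i,4]>=amin]
def contour(mask):
    cs,_=cv2.findContours(mask.astype(np.uint8),cv2.RETR_EXTERNAL,cv2.CHAIN_APPROX_NONE)
    return max(cs,key=cv2.contourArea).reshape(-1,2).astype(float)
E
python3 - <<'E'
from v import *
seeds={"top":{"plate":(200,200),"block":(207,139),"collar":(274,129),"flange":(342,124),"gear":(430,190)},
"side":{"plate":(279,122),"block":(345,116),"collar":(380,163),"flange":(416,224),"gear":(371,356)}}
for n in seeds:
    im=cv2.imread(f"pics/{n}0.png"); hsv=cv2.cvtColor(im,cv2.COLOR_BGR2HSV)
    g=cv2.cvtColor(im,cv2.COLOR_BGR2GRAY)
    for k,s in seeds[n].items():
        l,_,_,_=None,0,0,0
        nn,l,st,c=cv2.connectedComponentsWithStats((g<90).astype(np.uint8))
        i=l[s[1],s[0]]; m=l==i
        P=onz(n,contour(m),4)[:,:2].astype(np.float32)
        (cx,cy),(w,h),a=cv2.minAreaRect(P)
        cen=onz(n,c[i],4)[0,:2]
        print(n,k,st[i,4],cen.round(1),"rect",round(cx,1),round(cy,1),round(w,1),round(h,1),round(a,1))
# piles
im=cv2.imread("pics/top0.png"); g=cv2.cvtColor(im,cv2.COLOR_BGR2GRAY)
hsv=cv2.cvtColor(im,cv2.COLOR_BGR2HSV)
for nm,(y0,y1,x0,x1) in {"P":(165,225,255,300),"F":(165,225,322,366)}.items():
    m=np.zeros(g.shape,bool); m[y0:y1,x0:x1]=((hsv[...,1]<80))[y0:y1,x0:x1]
    m=max(comps(m),key=lambda q:q[1][4])[2]
    P=onz("top",contour(m),28)[:,:2].astype(np.float32)
    print(nm,cv2.minAreaRect(P),cv2.minEnclosingCircle(P),m.sum())
E
```

```text
top plate 804 [452.4 284.5] rect 452.7 284.5 101.5 53.9 18.7
top block 224 [612.  263.1] rect 611.9 263.1 36.7 40.0 89.7
top collar 82 [636.6  85.9] rect 636.9 85.4 23.7 24.2 88.8
top flange 391 [643.4 -90.8] rect 643.6 -91.0 57.4 57.2 25.4
top gear 181 [ 464.5 -317.1] rect 464.4 -317.7 38.5 39.5 42.9
side plate 564 [451.6 286. ] rect 452.3 286.6 99.4 50.0 19.2
side block 145 [612.5 264.9] rect 612.4 265.2 37.0 35.2 2.9
side collar 71 [636.9  87.5] rect 636.9 87.5 22.3 22.2 69.5
side flange 533 [643.9 -89.8] rect 644.3 -88.8 54.7 57.7 74.4
side gear 441 [ 465.5 -315.7] rect 465.8 -315.2 40.2 38.6 45.3
P ((463.3811340332031, 79.2271957397461), (53.70914077758789, 102.61952209472656), 88.7375717163086) ((462.0419616699219, 78.82467651367188), 56.534507751464844) 878
F ((452.416259765625, -91.62142944335938), (58.78633499145508, 59.043792724609375), 88.2342529296875) ((452.06231689453125, -91.37349700927734), 31.291072845458984) 460
```

```bash
python3 - <<'E'
from v import *
def bore(n,x,y,h=4):
    g=cv2.cvtColor(cv2.imread(f"pics/{n}0.png"),cv2.COLOR_BGR2GRAY).astype(float)[y-h:y+h+1,x-h:x+h+1]
    w=np.clip(np.percentile(g,50)-10-g,0,None); yy,xx=np.mgrid[y-h:y+h+1,x-h:x+h+1]
    return (w*xx).sum()/w.sum(),(w*yy).sum()/w.sum()
for k,a,b,z in (("collar",(276,192),(305,159),72),("gear",(345,195),(324,232),48)):
    pa,pb=bore("top",*a),bore("side",*b)
    o1,d1=ray("top",pa);o2,d2=ray("side",pb);d1,d2=d1[0],d2[0]
    s=np.linalg.lstsq(np.c_[d1,-d2],o2-o1,rcond=None)[0]
    A,B=o1+s[0]*d1,o2+s[1]*d2
    print(k,np.round(pa,1),np.round(pb,1),onz("top",pa,z)[0].round(1),onz("side",pb,z)[0].round(1),"tri",((A+B)/2).round(1),"gap",np.linalg.norm(A-B).round(1))
for n,s in (("top",(207,139)),("side",(345,116))):
    im=cv2.imread(f"pics/{n}0.png"); hsv=cv2.cvtColor(im,cv2.COLOR_BGR2HSV)
    m=((hsv[...,1]<70)&(hsv[...,2]>120)); q=[c for c in comps(m,60) if np.hypot(*(c[0]-s))<8][0]
    P=onz(n,contour(q[2]),4)[:,:2].astype(np.float32); print(n,"blockpad",cv2.minAreaRect(P))
E
cat >> v.py <<'E'
from scipy.spatial.transform import Rotation as Ro
def q(yaw):
    x,y,z,w=(Ro.from_euler('z',yaw,degrees=True)*Ro.from_euler('x',180,degrees=True)).as_quat(); return [w,x,y,z]
E
python3 - <<'E'
from v import *
print(np.round(get_ee_rot(),3))
pts={"collar":(462,82,51),"plate":(463,79,6),"flange":(452,-91,6),"Cp":(637,86.5,7),"Bp":(612,264,7),"Pp":(452.5,285,4),"Fp":(643.5,-90.5,4),"Gp":(465,-316.5,7)}
for k,p in pts.items():
    for yaw in (-180,-90,-45,0,45,90):
        out=[]
        for dz in (0,150):
            s=r.solve_ik([p[0],p[1],p[2]+dz],q(yaw)); out.append(None if s is None else np.round(s,2).tolist())
        print(k,yaw,out[0], out[1] is not None)
E
```

```text
collar [275.8 191.6] [304.6 158.8] [462.4  80.   72. ] [462.6  81.6  72. ] tri [462.2  79.9  73.8] gap 0.0
gear [344.1 195. ] [323.2 231.4] [451.9 -89.1  48. ] [452.6 -87.6  48. ] tri [451.9 -89.   49.9] gap 0.4
top blockpad ((612.2852172851562, 262.5973815917969), (68.21537017822266, 67.33213806152344), 3.7677319049835205)
side blockpad ((611.7261352539062, 263.8081970214844), (67.10657501220703, 68.49356079101562), 4.34766960144043)
[-0.     0.979  0.202 -0.   ]
collar -180 [0.0, 0.31, -0.52, 0.74, 0.0, 0.0] True
collar -90 [0.0, 0.31, -0.52, 0.74, 0.0, -1.57] True
collar -45 [0.0, 0.31, -0.52, 0.74, 0.0, -2.35] True
collar 0 [0.0, 0.31, -0.52, 0.74, 0.0, -3.14] True
collar 45 [0.0, 0.31, -0.52, 0.74, 0.0, 2.36] True
collar 90 [0.0, 0.31, -0.52, 0.74, 0.0, 1.57] True
plate -180 [-0.0, 0.36, -0.59, 0.62, 0.0, -0.0] True
plate -90 [-0.0, 0.36, -0.59, 0.62, 0.0, -1.58] True
plate -45 [-0.0, 0.36, -0.59, 0.62, 0.0, -2.36] True
plate 0 [-0.0, 0.36, -0.59, 0.62, 0.0, 3.14] True
plate 45 [-0.0, 0.36, -0.59, 0.62, 0.0, 2.35] True
plate 90 [-0.0, 0.36, -0.59, 0.62, 0.0, 1.57] True
flange -1
[... 1087 characters left out ...]
] True
Pp 45 [0.41, 0.45, -0.43, 0.69, 0.0, 2.77] True
Pp 90 [0.41, 0.45, -0.43, 0.69, 0.0, 1.98] True
Fp -180 [-0.27, 0.61, -0.11, 0.85, 0.0, -0.27] True
Fp -90 [-0.27, 0.61, -0.11, 0.85, 0.0, -1.84] True
Fp -45 [-0.27, 0.61, -0.11, 0.85, 0.0, -2.62] True
Fp 0 [-0.27, 0.61, -0.11, 0.85, 0.0, 2.88] True
Fp 45 [-0.27, 0.61, -0.11, 0.85, 0.0, 2.09] True
Fp 90 [-0.27, 0.61, -0.11, 0.85, 0.0, 1.31] True
Gp -180 [-0.74, 0.49, -0.35, 0.73, 0.0, -0.74] True
Gp -90 [-0.74, 0.49, -0.35, 0.73, 0.0, -2.31] True
Gp -45 [-0.74, 0.49, -0.35, 0.73, 0.0, -3.1] True
Gp 0 [-0.74, 0.49, -0.35, 0.73, 0.0, 2.4] True
Gp 45 [-0.74, 0.49, -0.35, 0.73, 0.0, 1.61] True
Gp 90 [-0.74, 0.49, -0.35, 0.73, 0.0, 0.83] True
```

```bash
cat >> v.py <<'E'
TR=140
def st(tag): print(tag,"t",round(get_clock(),2),"pos",np.round(get_eef_pos(),1),"F",np.round(get_wrist_force(),1),"w",round(get_grip_width(),1))
def pick(x,y,z,yaw,squeeze=60,lift=TR):
    r.move_to([x,y,TR],q(yaw)); r.move_l([x,y,z+25],250); r.move_l([x,y,z],80); st("down")
    r.set_gripper(0,squeeze); st("grip"); r.move_l([x,y,z+15],60); r.move_l([x,y,lift],200); st("lift")
def place(x,y,z,yaw,touch=6):
    """z: TCP height at which the part just rests; search down from z+4 by 1 mm until contact"""
    r.move_to([x,y,TR],q(yaw)); r.move_l([x,y,z+25],250); r.move_l([x,y,z+4],60); f0=get_wrist_force()[2]
    for k in range(4,-4,-1):
        r.move_l([x,y,z+k-.5],20)
        if get_wrist_force()[2]-f0>touch: break
    st(f"touch {k-.5}"); r.set_gripper(85); st("open"); r.move_l([x,y,z+20],60); r.move_l([x,y,TR],250)
E
python3 - <<'E'
from v import *
pick(462.4,80.3,51.5,180)
grab("side","s1")
E
```

```text
down t 3.19 pos [462.9  80.3  52.3] F [-0.5 -1.1  0.5] w 85.4
grip t 3.76 pos [462.6  80.3  52. ] F [-1.7  0.1 10. ] w 28.1
lift t 4.67 pos [462.3  80.3 139.7] F [-0.1 -0.3 -1.8] w 28.2
```

View pics/s1.png

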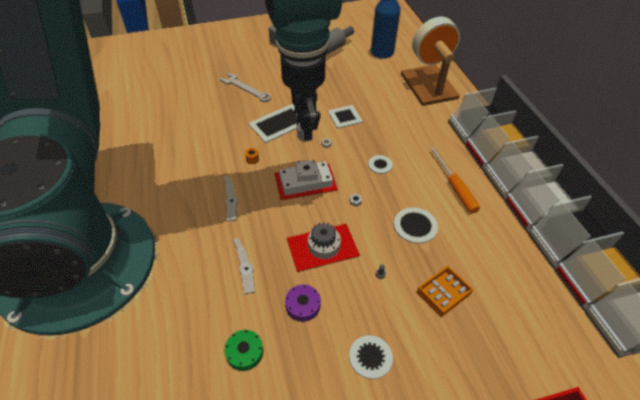

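The side view shows the collar held at about (307,133). The block stayed on the plate at (306,170), and nothing else has moved. Next I place the collar and measure the block.

```bash
python3 - <<'E'
from v import *
place(636.7,86.7,8,180)
t=grab("top","t2"); s=grab("side","s2")
a=cv2.resize(t[160:230,245:325],None,fx=5,fy=5,interpolation=cv2.INTER_CUBIC)
b=cv2.resize(s[110:230,240:440],None,fx=3.5,fy=3.5,interpolation=cv2.INTER_CUBIC)[:350]
c=np.zeros((350,1100,3),np.uint8); c[:350,:400]=a[:350,:400]; c[:350,400:1100]=b[:350,:700]
cv2.imwrite("pics/c2.png",cv2.resize(c,(800,255)))
E
```

```text
touch -0.5 t 7.78 pos [636.8  86.7   8. ] F [-1.6 -0.5  6.7] w 28.0
open t 8.38 pos [636.7  86.7   7.4] F [-0.1  0.4 -0.5] w 84.9
```

```bash
python3 - <<'E'
import cv2
s=cv2.imread("pics/s2.png"); cv2.imwrite("pics/c2b.png",cv2.resize(s[130:210,250:430],None,fx=4.4,fy=4.4,interpolation=cv2.INTER_CUBIC))
E
```

```text
(no output)
```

View pics/c2b.png

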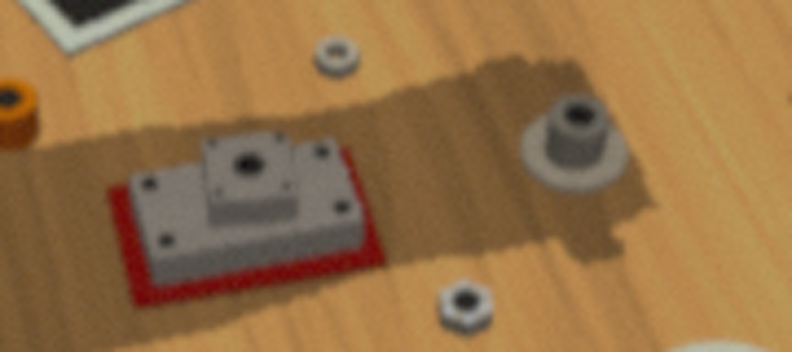

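View pics/t2.png

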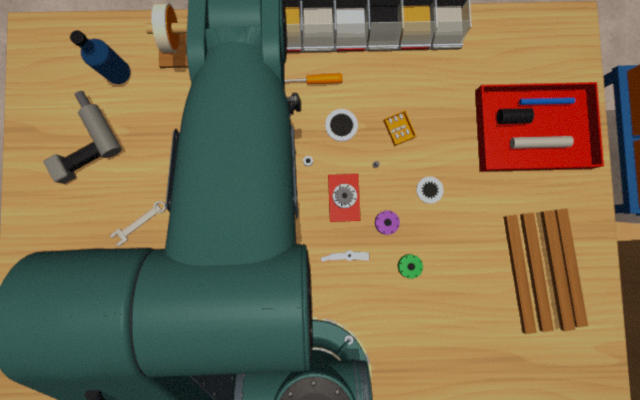

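The collar stands upright on its pad, at crop (575,140). The arm hides the left pile from the top camera, so I'll do the gear next. From the gear pad the arm leaves that pile in view.

```bash
python3 - <<'E'
from v import *
pick(452.2,-88.6,31.5,180)
grab("side","s3")
place(465,-316.5,8,180)
t=grab("top","t3"); s=grab("side","s3b")
cv2.imwrite("pics/c3.png",cv2.resize(t[95:235,170:450],None,fx=2.8,fy=2.8,interpolation=cv2.INTER_CUBIC))
cv2.imwrite("pics/c3p.png",cv2.resize(t[160:230,245:325],None,fx=7,fy=7,interpolation=cv2.INTER_CUBIC))
E
```

```text
down t 11.51 pos [452.7 -88.7  32.3] F [-0.4 -0.7  0.8] w 85.4
grip t 11.98 pos [452.5 -88.7  32.3] F [-3.2  0.8 13.1] w 44.2
lift t 13.0 pos [451.8 -88.5 139. ] F [-0.7 -0.4 -2.3] w 43.9
touch -0.5 t 16.28 pos [ 465.  -316.5    8.3] F [-2.4  3.6 14.2] w 43.5
open t 16.77 pos [ 465.  -316.5    7.4] F [ 0.2 -0.   0.2] w 85.0
```

View pics/s3.png

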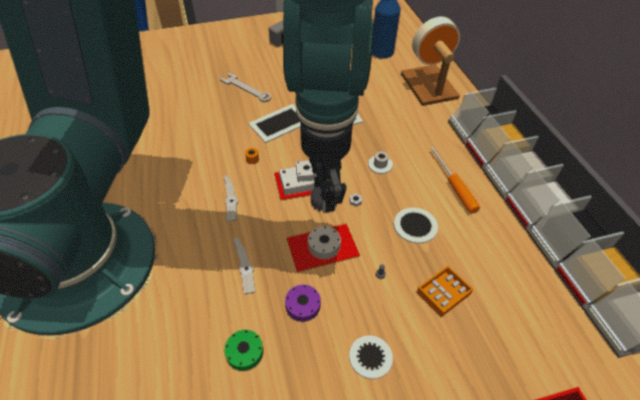

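View pics/c3.png

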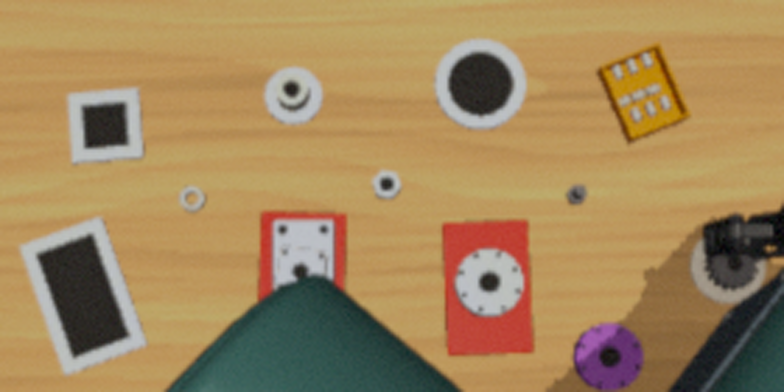

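View pics/c3p.png

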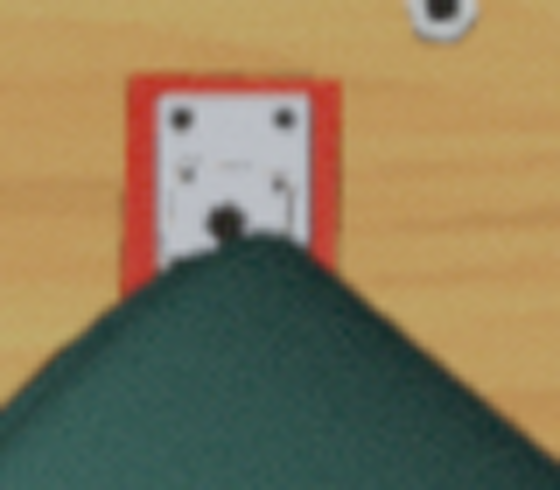

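View pics/s3b.png

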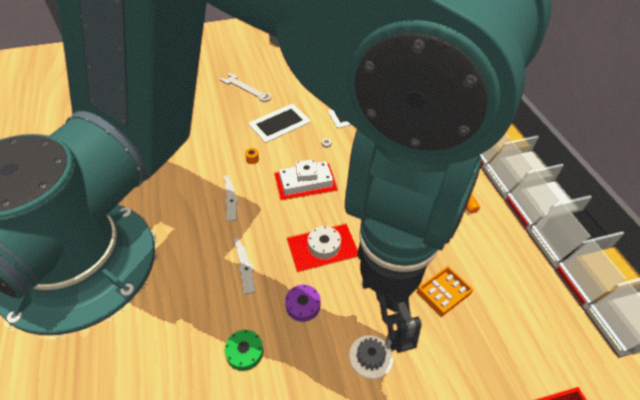

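The gear is on its pad. The flange is free with its bore at side (323,240), and the block is visible in both views. Now I measure the block's yaw and centre from its marks.

```bash
python3 - <<'E'
from v import *
t0=np.array([(140,160),(228,168),(213,254),(130,243)])/6.5+[250,160]-0.4
P=onz("top",t0,48)[:,:2]
for i in range(4):
    d=P[(i+1)%4]-P[i]; print(np.linalg.norm(d).round(1),(np.degrees(np.arctan2(d[1],d[0]))%90).round(1))
print("cen",P.mean(0).round(1), "bore top t3",onz("top",[(277.3,191.3)],48)[0].round(1))
s=cv2.imread("pics/s3b.png"); cv2.imwrite("pics/c3s.png",cv2.resize(s[150:205,265:345],None,fx=10,fy=10,interpolation=cv2.INTER_CUBIC))
E
```

```text
34.1 83.3
33.8 78.9
32.2 80.9
32.4 82.1
cen [465.5  79. ] bore top t3 [465.5  78.1  48. ]
```

View pics/c3s.png

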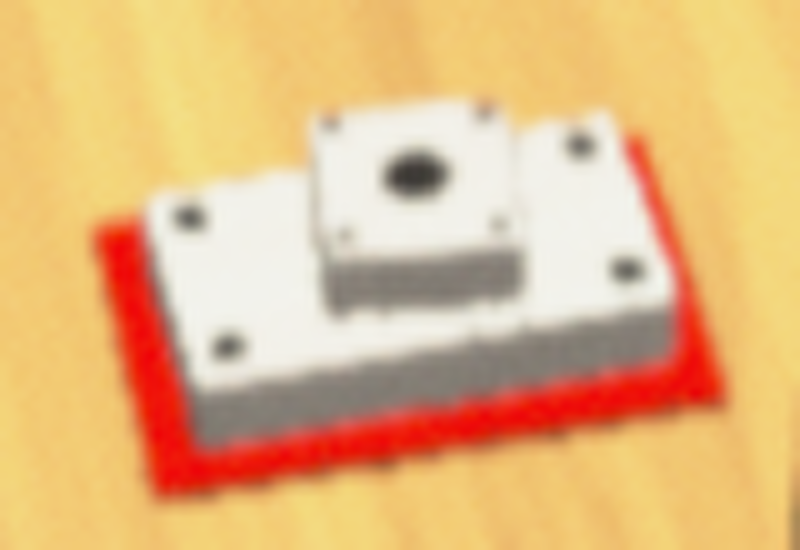

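```bash
python3 - <<'E'
from v import *
f=lambda a:np.array(a)/10-0.45+[265,150]
P=onz("side",f([(330,124),(485,112),(500,224),(346,236)]),48)[:,:2]
Q=onz("side",f([(189,217),(580,145),(628,270),(228,347)]),28)[:,:2]
for A in(P,Q):
  for i in range(4):
    d=A[(i+1)%4]-A[i]; print(np.linalg.norm(d).round(1),(np.degrees(np.arctan2(d[1],d[0]))%90).round(1),end="; ")
  print("cen",A.mean(0).round(1))
print("bore",onz("side",f([(415,175)]),48)[0].round(1))
E
```

```text
32.8 80.4; 32.6 79.8; 31.9 80.3; 32.5 81.4; cen [465.3  81.1]
86.1 88.5; 37.9 89.0; 86.2 88.8; 38.3 88.8; cen [463.1  80.3]
bore [465.1  80.7  48. ]
```

Both views agree. The block is at (465.4,79.8) with yaw about -9°. The plate is at (463.2,79.8) with yaw -1.3°, and its hole spacing of 86 x 38 is consistent in both views. Block next, then the plate.

```bash
python3 - <<'E'
from v import *
pick(465.4,79.8,31.5,171)
grab("side","s4")
place(612.1,264,8,184)
s=grab("side","s4b"); t=grab("top","t4")
cv2.imwrite("pics/c4.png",cv2.resize(s[90:200,240:400],None,fx=5,fy=5,interpolation=cv2.INTER_CUBIC))
E
```

```text
down t 20.38 pos [465.9  79.7  32.3] F [ 1.  -0.2  0.5] w 84.8
grip t 20.88 pos [465.7  79.8  32.1] F [-1.8 -0.  11.4] w 40.6
lift t 21.9 pos [465.   79.8 139. ] F [-0.1  0.7 -1.6] w 40.7
touch -0.5 t 25.21 pos [612.2 264.    8.2] F [-3.  -0.2  7.9] w 40.7
open t 25.72 pos [612.1 264.    7.4] F [-0.9 -0.7 -0.3] w 84.5
```

View pics/s4.png

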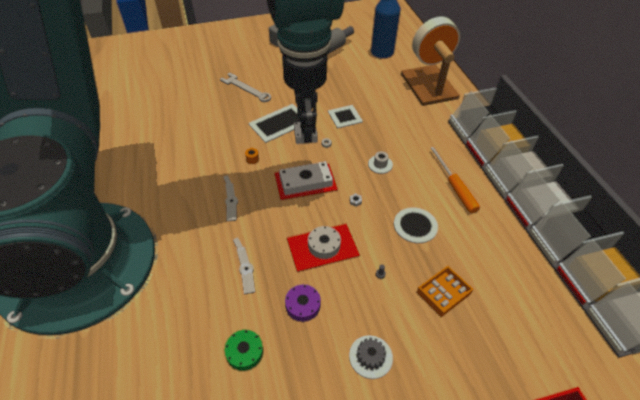

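View pics/c4.png

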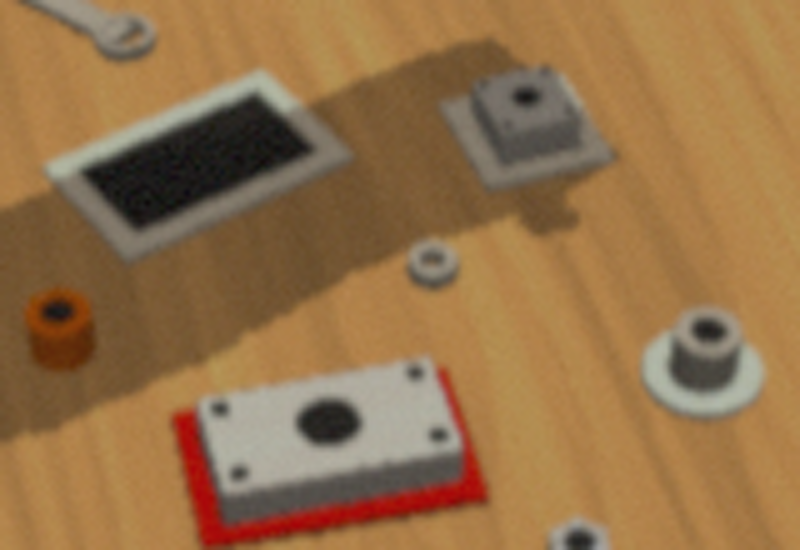

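The block is square on its pad at crop (525,125). The plate is free, with its bore at side (305.6,174.4). I'll check the plate position against that bore and then move it.

```bash
python3 - <<'E'
from v import *
print(onz("side",[(305.5,174.3)],28)[0].round(1))
pick(463.4,79.8,6.5,178.7,squeeze=90)
grab("side","s5")
E
```

```text
[463.2  79.2  28. ]
down t 28.89 pos [463.9  79.9   7.2] F [-0.3  0.6  0.5] w 85.6
grip t 29.31 pos [463.8  79.8   7.5] F [-4.1 -0.6 17.4] w 54.1
lift t 30.45 pos [462.8  79.8 138.9] F [ 0.6 -0.6 -3.8] w 53.9
```

View pics/s5.png

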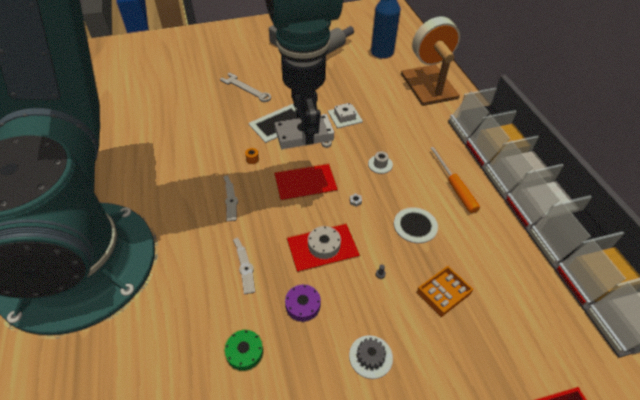

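The plate is held level at (303,132) and the slab is empty. Next I place it, then do the flange, whose centre is (452.3,-91) from both the outline and the bore.

```bash
python3 - <<'E'
from v import *
place(452.5,285.3,5.3,198.9)
s=grab("side","s6"); t=grab("top","t6")
print("flange bore side",onz("side",[(323.3,240.3)],28)[0].round(1))
cv2.imwrite("pics/c6.png",cv2.resize(s[80:280,220:440],None,fx=3,fy=3,interpolation=cv2.INTER_CUBIC))
E
```

```text
touch -0.5 t 33.67 pos [452.5 285.3   5.6] F [-4.2 -2.  13. ] w 54.1
open t 34.09 pos [452.6 285.3   4.8] F [ 1.3 -0.1  0.5] w 85.1
flange bore side [451.4 -93.6  28. ]
```

View pics/c6.png

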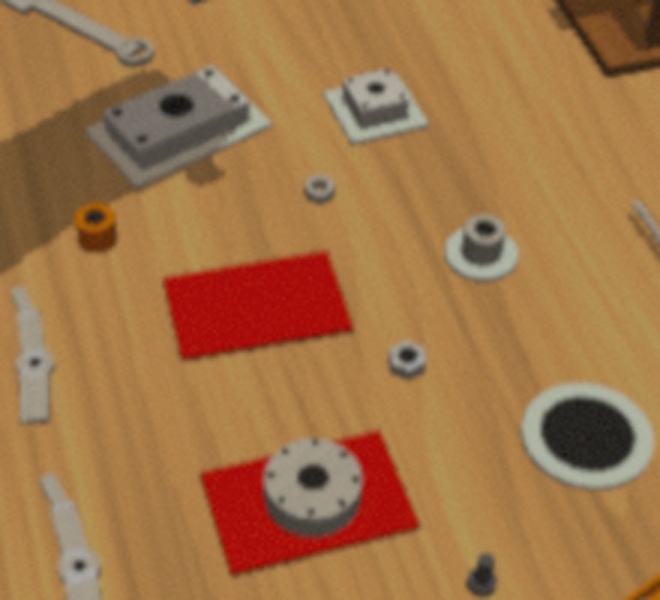

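```bash
python3 - <<'E'
from v import *
for n,f in (("top","t3"),("top","t6"),("side","s6")):
    im=cv2.imread(f"pics/{f}.png"); hsv=cv2.cvtColor(im,cv2.COLOR_BGR2HSV); g=im.max(2)
    u=proj(n,[452,-91,28])
    nn,l,st,c=cv2.connectedComponentsWithStats(((g<110)&(hsv[...,1]<120)).astype(np.uint8))
    for i in range(1,nn):
        if np.hypot(*(c[i]-u))<5: print(f,u.round(1),c[i].round(1),st[i,4],onz(n,c[i],28)[0].round(1))
E
```

```text
t3 [344.3 195.6] [344.2 195.3] 36 [452.8 -90.9  28. ]
t6 [344.3 195.6] [344.2 195.3] 42 [453.  -90.8  28. ]
s6 [323.2 239.1] [323.9 238.7] 70 [453.5 -90.3  28. ]
```

The plate lies aligned on its pad at crop (175,110). The flange bore measures (453,-90.7) in both views. Moving the flange now.

```bash
python3 - <<'E'
from v import *
pick(453,-90.7,6.5,180,squeeze=90)
grab("side","s7")
place(643.6,-90.3,5.3,180)
grab("side","s8")
r.move_j([-1.32,0.263,-0.048,1.259,0,1.415]); st("home")
s=grab("side","s9"); t=grab("top","t9")
cv2.imwrite("pics/c9.png",cv2.resize(t[95:235,170:450],None,fx=2.8,fy=2.8,interpolation=cv2.INTER_CUBIC))
E
```

```text
down t 37.73 pos [453.4 -90.8   7.2] F [-0.4  0.6 -1.2] w 84.7
grip t 38.11 pos [453.5 -90.7   7.8] F [-6.2  2.5 22.2] w 59.1
lift t 39.25 pos [452.5 -90.5 139. ] F [-0.4  0.8 -6.4] w 58.8
touch -0.5 t 42.42 pos [643.8 -90.3   5.9] F [-5.   1.1 13.1] w 58.9
open t 42.81 pos [643.7 -90.3   4.7] F [-0.6 -0.3  0. ] w 84.9
home t 46.08 pos [ 208.  -482.4  231.3] F [-0.5 -0.4 -0.4] w 85.1
```

View pics/s9.png

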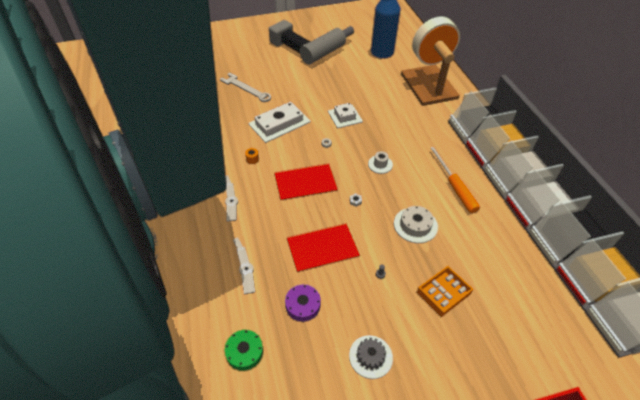

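View pics/c9.png

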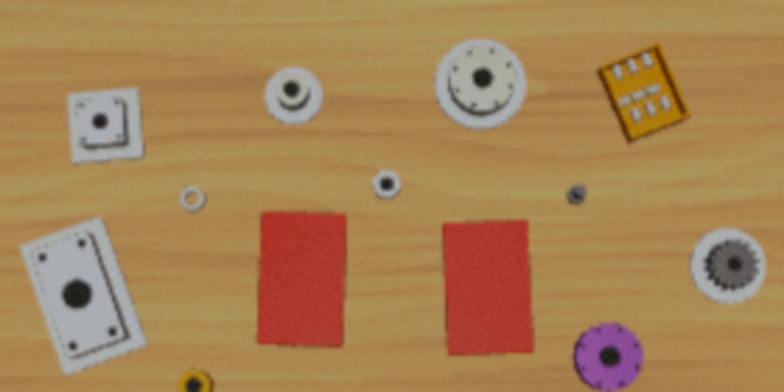

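All five parts are standing on their pads. I'll check the bore positions at top height against the pad centres from both views.

```bash
python3 - <<'E'
from v import *
pads={"plate":(452.4,284.5,451.6,286,26),"block":(612.1,262.9,612.2,264.5,24),"collar":(636.6,85.9,636.9,87.5,28),"flange":(643.4,-90.8,643.9,-89.8,26),"gear":(464.5,-317.1,465.5,-315.7,24)}
for k,p in pads.items():
  for n,f,c in (("top","t9",p[:2]),("side","s9",p[2:4])):
    im=cv2.imread(f"pics/{f}.png"); g=cv2.cvtColor(im,cv2.COLOR_BGR2GRAY).astype(float)
    u=proj(n,[c[0],c[1],p[4]]); x,y=np.round(u).astype(int); h=5 if k in("plate","flange") else 3
    w=g[y-h:y+h+1,x-h:x+h+1]; w=np.clip((60 if k=="gear" else 95)-w,0,None); yy,xx=np.mgrid[y-h:y+h+1,x-h:x+h+1]
    b=((w*xx).sum()/w.sum(),(w*yy).sum()/w.sum()) 
    print(k,n,"offset mm",(onz(n,[b],p[4])[0,:2]-c).round(1))
# yaw by corner marks (crop c9, 2.8x from (170,95))
f=lambda a:np.array(a)/2.8-0.32+[170,95]
A=onz("top",f([(42,257),(81,243),(113,331),(72,346)]),26)[:,:2]
d=A[0]-A[3];e=A[1]-A[2];print("plate yaw",np.degrees(np.arctan2((d+e)[1],(d+e)[0])).round(1),"pad 18.7-19.2",A.mean(0).round(1))
s=cv2.imread("pics/s9.png");cv2.imwrite("pics/c9s.png",cv2.resize(s[95:135,320:370],None,fx=14,fy=14,interpolation=cv2.INTER_CUBIC))
E
```

```text
plate top offset mm [-0.7 -0.2]
plate side offset mm [-0.  0.]
block top offset mm [-0.4  0.1]
block side offset mm [-0.1  1.1]
collar top offset mm [-0.1 -0.1]
collar side offset mm [0.1 0.2]
flange top offset mm [-0.3 -0.2]
flange side offset mm [0.1 0.1]
gear top offset mm [-0.3  0. ]
gear side offset mm [-0.2 -0.6]
plate yaw 18.8 pad 18.7-19.2 [451.6 284. ]
```

View pics/c9s.png

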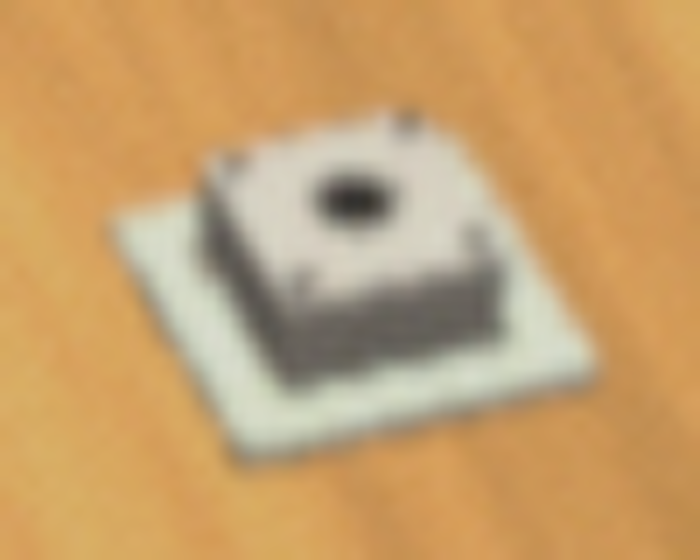

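The crop shows the block's edges parallel to its pad's. Every part is within about 1 mm of its pad centre, so I'm handing in.

```bash
python3 - <<'E'
from plant import *
print(get_clock()); print(job.finish_job())
E
```

```text
46.1833
the job is handed in; nothing more can be done
None
```

All five parts are on their pads and the job is handed in at 46.2 s, well under the 115 s limit; no verdict was reported. I took the piles apart in the order collar, gear, block, plate, flange. Each part was lowered until the wrist felt contact before I opened the gripper, and the arm then went back to its start pose with the gripper open.

- **Position:** in the last pictures from both cameras, every part's bore is within about 1.1 mm of its pad centre. The block in the side view is the worst.
- **Turn:** the plate lies at 18.8° against 18.7–19.2° for its pad. I judged the block square to its pad by eye in a close crop, not by a measured angle.
- **Upright and at rest:** all parts look upright in both views. I did not measure tilt or speed as numbers.
- **Disagreements:** the two cameras differ by 1–2 mm on absolute position, mostly in y, which is within the stated calibration. My first hand-read pixel for the flange bore was about 3 mm off, so I used the mask-based measurement instead.

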